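Index the cylinder cover three clicks from the stop under its toggle clamp

TASK

Swing the toggle clamp fully back off the cylinder cover, then push the indexing dial round by its upright handle post to three clicks from its square zero stop, and swing the clamp over again so that its arm rests fully down on the cover. Do not turn the dial while the clamp is on the cover, leave the dial settled in its click, and leave the loose parts around it where they are.

Things in the scene. Friction and masses are not known exactly. Their poses are not given: they have to be found in the camera images.
- fixture: Indexing fixture fixed to the desk: aluminium plate 230 (x) x 300 (y, from -110 to +190) x 12 mm, a grey drum 152 mm across, top 29 mm up, and on it the steel dial, 120 mm across, top 42 mm up. Origin: on the dial's axis at desk height, z up. The clamp's pedestal, 36 mm wide, top 88 mm up, stands at y = +115 mm.
- zero_stop (a point): Middle of the top of the square steel zero stop (26 x 18 mm, 48 mm above the desk), 84 mm from the dial's axis beside click 0. Ten black ticks on the drum, 20 degrees apart, show clicks 0 to 9: from fixture +x (0, thick tick) clockwise seen from above through -y to -x (9), where a round pin (12 mm thick, 46 mm high) ends the travel.
- cover (a point): Middle of the top of the aluminium cylinder cover's boss, on the dial's axis 58 mm above the desk. The cover is 68 mm across and bolted to the dial.
- dial (a joint): Dial angle, rad: 0 with its lever on click 0 at the square stop, growing clockwise seen from above, 0.349 a click, to 3.14 at click 9; the lever lies at minus this angle from fixture +x. A spring plunger draws it into the nearest click: leaving one takes up to 3 N at the post; past half way it snaps into the next and stays. It settles into one of clicks 5 to 8 as it starts.
- dial_post (a point): Centre of the top of the handle post: an upright steel pin 16 mm across, 84 mm from the dial's axis, its top 102 mm above the desk, bare down to 42 mm. It stands on the dial's lever, 18 mm wide, top 42 mm up, reaching 96 mm out.
- clamp (a joint): Clamp angle, rad: 0 shut, 1.75 fully back. Arm and handle are one L-shaped piece on a level pivot. Shut, the arm is level and the handle upright; opening tips the handle away from the dial (to fixture +y) and raises the arm to 10 degrees past vertical. Over-centre by gravity: below about 0.85 it falls shut, above it falls open and stays; up to 0.2 N m moves it. Starts shut.
- clamp_hinge (a point): The clamp's pivot, axis along fixture x, 115 mm from the dial's axis towards fixture +y, 75 mm above the desk. It does not move.
- clamp_handle (a point): Middle of the end of the clamp's black handle, 105 mm from the pivot. The handle is 22 mm wide (fixture x) and 14 mm thick from 30 mm beyond the pivot to its end.
- clamp_tip (a point): Middle of the underside of the rubber foot below the clamp's arm, 107 mm from the pivot; shut, it rests on the cover's boss 58 mm above the desk. The arm is 16 mm wide, 12 mm thick, centred on the pivot's height when shut, and ends 116 mm from the pivot.
- con_rod: Loose bystander: brass connecting rod lying flat, 135 mm long, 12 mm high, origin at its middle underneath.
- crosshead: Loose bystander: chrome crosshead block 44 x 32 x 26 mm, standing on the fixture's plate beside the clamp, origin underneath.
- deflector: Loose bystander: black plastic smoke deflector, an upright sheet 75 mm wide and 89 mm high on a small foot, origin under the foot.
- reg_wheel: Loose bystander: knurled brass regulator wheel, 45 mm across, 16 mm high, lying on the fixture's plate beside the clamp, origin underneath.
- oil_bottle: Loose bystander: small clear oil bottle, 48 mm across, 150 mm high, origin underneath.
- screwdriver: Loose bystander: screwdriver lying flat, 160 mm long, up to about 30 mm high.

How it is judged:
On the way, in this order (a step that is already met when the one before it is completed fails the run):
1. the clamp is swung fully back (value of joint clamp above 1.5 rad), for 0.2 s.
2. with the clamp back, the dial is at three clicks from the zero stop (value of joint dial between 0.947 and 1.147 rad and value of joint clamp above 1.3 rad), for 0.3 s.
At the end, for the whole second after the job is handed in: The dial rests in click 3 from the square zero stop (1.047 rad, within 0.1 rad), the clamp is shut on the cover (within 0.08 rad), and both are still (value of joint dial between 0.947 and 1.147 rad and value of joint clamp below 0.08 rad and velocity of joint dial between -0.1 and 0.1 rad/s and velocity of joint clamp between -0.1 and 0.1 rad/s); the robot touches nothing.
It fails at once if the dial is turned while the clamp is on the cover (value of joint clamp below 0.5 rad and distance of dial_post from where it was at the start of the episode above 0.028 m and not (value of joint dial between 0.877 and 1.217 rad)).
It fails at once if a loose part is pushed away or knocked over (distance of any of con_rod, crosshead, deflector, reg_wheel, oil_bottle, screwdriver from where it was at the start of the episode above 0.02 m or angle between any of oil_bottle, deflector's own z axis and vertical above 0.5 rad).
It also fails if it takes over 61 s, if anything falls off the work surface, if the arm or the gripper's body presses on something with over 40 N, if the wrist force passes 120 N, or if a joint passes its speed limit or range.

ROBOT

A 7-joint arm with a two-finger parallel gripper is mounted at the origin on the work surface. World frame = base frame: x ahead of the robot, y to its left, z up, the work surface at z = 0. Lengths are in m, angles in rad, forces in N, time in s.
With the tool pointing down it reaches from about 0.4 to 0.875 m from the base axis. Payload 6.5 kg.
Tool frame: the origin (TCP) lies midway between the tips of the shut fingers; the grasp point (between the pads) lies 19 mm behind it (manip.grip_point_offset is the distance from the TCP to the grasp point, in m); z points along the fingers, y is the line along which they close (so a half turn about z gives the same grasp; the last joint's range is limited). The gripper opens to 85 mm and grips with 20 to 120 N. Pads are 22 mm wide; open, the fingers measure 114 mm over their backs; the gripper's body (76 mm by 85 mm) begins 54 mm behind the grasp point. The pads swing forward as they close: fully open they stand 13 mm farther back than shut.
Start: joints at [-1.391, 0.536, -0.004, 1.538, 0.003, 1.067, -0.071], TCP at [0.158, 0.63, 0.231] pointing down, gripper open.
Joint ranges: [-2.7, 2.7], [-0.37, 2.16], [-1.27, 1.26], [0.24, 2.4], [-1.31, 4.45], [0.19, 1.91], [-2.76, 2.76]. Speed limits (rad/s): [2.39, 2.39, 3.14, 3.14, 3.14, 3.14, 3.14].

INTERFACE

Orientations are given as a unit quaternion [x, y, z, w].
In Python, from bench import manip gives the robot as it stands.
- The arm moves only by the tool nudge_tcp, called after "Request:" by a JSON object that holds its "name" and its "arguments". Schema: {"type":"object","properties":{"ticks":{"type":"array","items":{"type":"array","items":{"type":"number"},"minItems":5,"maxItems":5},"minItems":1,"maxItems":12},"force":{"type":"number"},"only":{"type":"string"},"quiet":{"type":"boolean"},"lines":{"type":"string"}},"required":["ticks"],"additionalProperties":false}. ticks is a list of rows, 1 to 12 of them, each of 5 numbers: the finger opening in m, then dx, dy, dz in mm, then a turn about the tool's z in units of 0.2 rad; each row shifts and turns the commanded pose from where the row before left it, along the tool's axes as they then stand; what a row does not reach is not made up. A row lasts 1/12 s, in which the tool goes at most 0.0417 m and 0.125 rad, less where a joint would pass 70% of its speed; a pose out of reach is approached as far as the arm can. The fingers move at their own pace and stop on an object; force is the grip in N (left out, the last holds). Time passes only in rows, so rows that do not move let the fingers close. The tool returns the time, the measured TCP pose, the force, the opening and the grip force at its end. only (a regular expression) keeps the lines of the reply that match it, lines (a string "A,B") keeps lines A to B, and quiet returns only ok. Input that does not fit is refused with a message, and nothing moves.
- manip.get_obs(): the state, without advancing time (a new reading comes with each control period).
- manip.camera(name): name is "scene" or "side" or "wrist"; returns a dict with "frame" (384x512x3 uint8, red, green, blue), "fx", "fy", "cx", "cy" (pixels), "k1" (the pictures are not rectified: a ray, as slopes to the right and down, at radius r is drawn at 1 + k1 r^2 times it, then the intrinsics apply), "world_to_cam" (4x4, takes a point from world to camera coordinates). Camera axes: x right, y down, z forward; pixel columns grow to the right and rows downward; lengths in m; the calibration is good to about 2 mm. A picture is of the moment at which its call begins. There is no depth.
- manip.finish_job(): hands the job in; it is judged then, once.
The state is a dict: "clock": time; "joints": joint angles; "qvel": joint speeds; "tau": joint torques, N m; "ee_pos": TCP position; "ee_rot": TCP orientation; "contact_force": force on the tool from outside, world axes, zero at the start; "torque": the same for the moment, N m; "width": finger opening in m; "grip_force": force on a finger pad.
Only numpy, scipy, OpenCV 4.12 (cv2) and the standard library are available. Lean on these libraries where they do the work, as an engineer would, in place of code of your own. Each camera call takes 0.05 s, during which the arm holds its last target. There are 200 camera calls.

## Working session

There is one attempt and no reset: what is moved stays moved. The work goes in short steps, Python scripts to look and compute and a tool call to move; the robot and the scene stay as the last step left them, time stands still between calls to the robot, and variables do not carry over. Pictures are saved under pics/ and viewed, at most 13 in all, crops included, and the job is handed in when it is done.

```bash
ls; mkdir -p pics
```

Run:
```python
from bench import manip
import cv2,pickle
d={}
for n in("scene","side","wrist"):
    c=manip.camera(n); d[n]=c; cv2.imwrite(f"pics/{n}0.png",c["frame"][:,:,::-1])
    print(n,c["fx"],c["cx"],c["cy"],c["k1"],c["world_to_cam"].round(3).tolist() if hasattr(c["world_to_cam"],'round') else c["world_to_cam"])
pickle.dump(d,open("cams.pkl","wb"))
import numpy as np
im=np.vstack([np.hstack([d["scene"]["frame"],d["side"]["frame"]])])
o=manip.get_obs();print(o)
```

```text
bench.py
pics
scene 373.3967466926908 255.00493987528063 193.51276559330753 0.041855657056776636 [[-0.713, 0.701, -0.005, 0.373], [0.59, 0.597, -0.544, -0.285], [-0.379, -0.391, -0.839, 1.156], [0.0, 0.0, 0.0, 1.0]]
side 440.8435162010107 254.97324337371506 193.04864031803416 0.007845517110937908 [[-0.944, -0.331, -0.007, 0.543], [-0.21, 0.614, -0.761, 0.219], [0.256, -0.717, -0.648, 0.797], [0.0, 0.0, 0.0, 1.0]]
wrist 331.12137810139393 256.699480141823 196.62088193950655 0.02779732681695803 [[0.243, 0.97, -0.002, -0.648], [0.934, -0.234, 0.269, -0.036], [0.26, -0.067, -0.963, 0.38], [0.0, 0.0, 0.0, 1.0]]
{'clock': 0.15, 'joints': array([-1.39121067,  0.53698323, -0.00441881,  1.53858753,  0.0026176 ,
        1.06730881, -0.07119806]), 'qvel': array([ 1.46792784e-03, -2.23920807e-03,  7.93325093e-04, -1.03396565e-03,
       -6.23252967e-05, -5.38071284e-04, -5.63254775e-04]), 'tau': array([ 1.84350029e-03, -5.83789444e+01,  1.04981057e+00, -2.59351087e+01,
        1.24862461e-02,  6.49463560e-03,  4.15222246e-06]), 'ee_pos': array([0.15806904, 0.63001616, 0.23064319]), 'ee_rot': array([ 1.22551595e-01,  9.92461937e-01, -6.40546664e-04, -1.77370176e-05]), 'contact_force': array([ 0.18803189, -0.79018905,  0.6944465 ]), 'torque': array([-0.02585253,  0.07178947, -0.02755133]), 'grip_force': 0.0, 'width': 0.08528470699241868}
```

View pics/scene0.png

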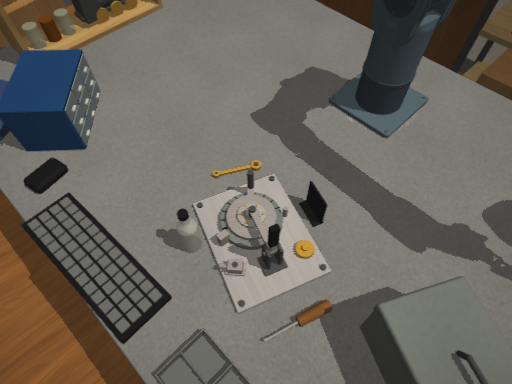

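View pics/side0.png

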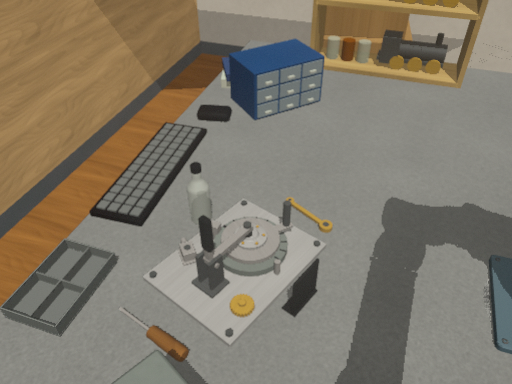

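The scene view shows the fixture at about (260,240) and the side view shows it at about (240,265). The clamp is shut, and the post is near scene (250,180) and side (287,212). I'll enlarge both.

Run:
```python
import cv2,pickle
d=pickle.load(open("cams.pkl","rb"))
# scale 5, offsets
for n,(x,y) in {"scene":(180,158),"side":(145,180)}.items():
    w,h=(160,150) if n=="scene" else (190,150)
    s=5 if n=="scene" else 4
    f=d[n]["frame"][y:y+h if n=='scene' else y+h, x:x+w,::-1]
    f=f[:120] if n=='scene' and False else f
    f=cv2.resize(f,None,fx=s if n!='scene' else 4,fy=s if n!='scene' else 4,interpolation=cv2.INTER_CUBIC)
    cv2.imwrite(f"pics/{n}1.png",f)
```

```text
(no output)
```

View pics/scene1.png

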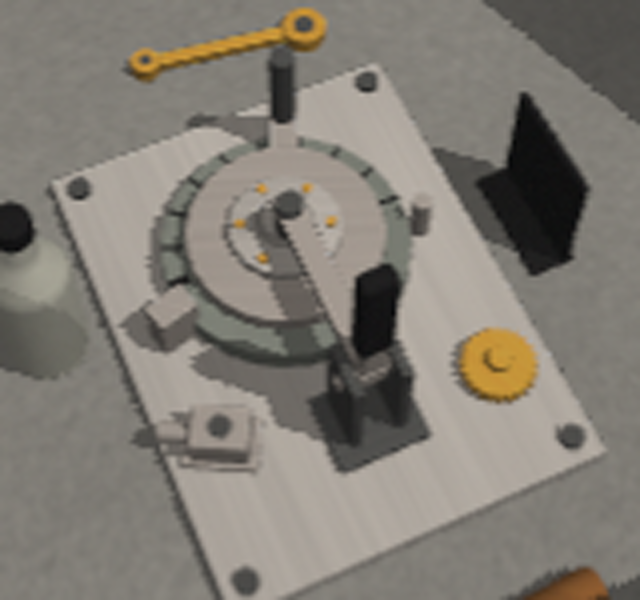

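View pics/side1.png

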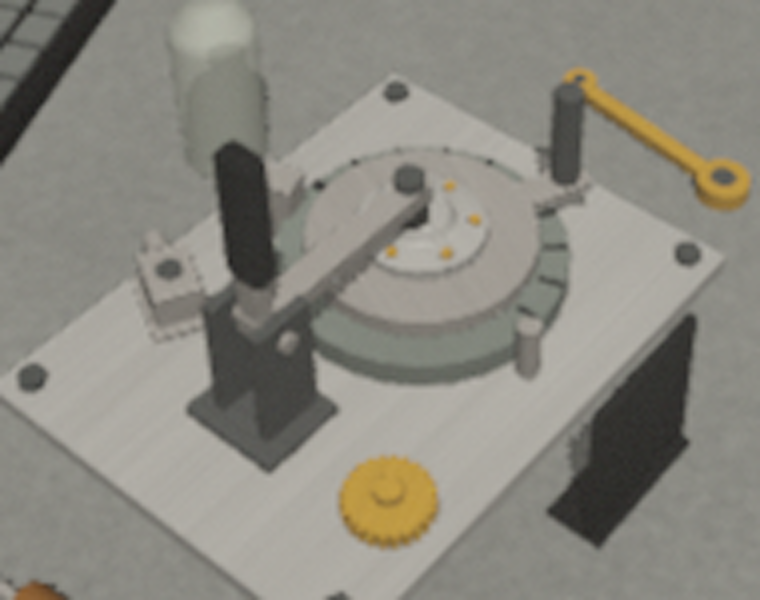

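Create h.py:
```python
import numpy as np,pickle
def proj(c,P):
    P=np.asarray(P,float); W=np.asarray(c["world_to_cam"]); q=P@W[:3,:3].T+W[:3,3]
    s=q[...,:2]/q[...,2:]; s=s*(1+c["k1"]*(s**2).sum(-1,keepdims=True))
    return s*[c["fx"],c["fy"]]+[c["cx"],c["cy"]]
def fix(p,P):
    P=np.atleast_2d(P); c,s=np.cos(p[2]),np.sin(p[2])
    return np.c_[c*P[:,0]-s*P[:,1]+p[0], s*P[:,0]+c*P[:,1]+p[1], P[:,2]]
```

Create fit.py:
```python
from h import *
from scipy.optimize import least_squares
d=pickle.load(open("cams.pkl","rb"))
off={"scene":(180,158),"side":(145,180)}
ob={"scene":[((50,185),(.115,-.11,.012)),((378,66),(-.115,-.11,.012)),((605,450),(-.115,.19,.012)),((171,303),(.084,0,.048)),((378,274),(0,.115,.18)),],
"side":[((395,75),(.115,-.11,.012)),((724,260),(-.115,-.11,.012)),((0,398),(.115,.19,.012)),((233,150),(0,.115,.18))]}
post={"scene":(281,57),"side":(569,91)}
px=lambda n,u:(np.array(u)+.5)/4-.5+off[n]
def r(p):
    o=[]
    for n in ob:
        o.append(proj(d[n],fix(p,[b for a,b in ob[n]]))-np.array([px(n,a) for a,b in ob[n]]))
    return np.vstack(o).ravel()
best=min((least_squares(r,[.55,.0,y],loss="soft_l1") for y in np.arange(0,6.28,.5)),key=lambda s:s.cost)
p=best.x;print(p,r(p).reshape(-1,2).round(1).tolist())
f=lambda a:np.r_[[proj(d[n],fix(p,[[.084*np.cos(a[0]),-.084*np.sin(a[0]),.102]]))[0]-px(n,post[n]) for n in post]].ravel()
s=least_squares(f,[2.]);print("dial",s.x,s.x/.349,f(s.x))
for n,P in dict(axis=[0,0,0],post=[.084*np.cos(s.x[0]),-.084*np.sin(s.x[0]),.102],target=[.042,-.0727,.102],stop=[.084,0,.048],hinge=[0,.115,.075],handle=[0,.115,.18]).items(): print(n,fix(p,P)[0].round(4))
```

```bash
python3 fit.py
```

```text
[0.57278596 0.0386768  5.93053919] [[0.0, -0.5], [0.1, -1.2], [1.5, 0.7], [-4.2, -5.9], [0.7, 1.5], [-1.0, -0.4], [0.5, -0.8], [-3.6, -2.1], [0.9, 2.3]]
dial [1.9599636] [5.61594155] [ 0.10660512  0.35410342 -0.49161344  0.29985764]
axis [0.5728 0.0387 0.    ]
post [ 0.516  -0.0233  0.102 ]
target [ 0.5871 -0.0441  0.102 ]
stop [0.6516 0.0097 0.048 ]
hinge [0.6125 0.1466 0.075 ]
handle [0.6125 0.1466 0.18  ]
```

```bash
sed -i 's/((171,303),(.084,0,.048)),//; s/((0,398),(.115,.19,.012)),//' fit.py; python3 fit.py
```

```text
[0.5733901  0.03747171 5.92150468] [[-0.2, -1.1], [0.1, -1.2], [0.5, 1.2], [-0.4, 1.5], [-0.5, -0.8], [0.5, -0.8], [0.4, 1.5]]
dial [1.96471664] [5.62956057] [ 0.05826262  0.19435763 -0.31550646  0.19483597]
axis [0.5734 0.0375 0.    ]
post [ 0.5158 -0.0237  0.102 ]
target [ 0.5869 -0.0454  0.102 ]
stop [0.652  0.0077 0.048 ]
hinge [0.6141 0.145  0.075 ]
handle [0.6141 0.145  0.18  ]
```

The dial was still settling when I took that picture (t=0.15 s). I'll turn the tool to fixture axes and lift, so that tool x = fixture y and tool y = fixture x. Then I'll check where the grey box stands.

Careful with the scale: shifts go in mm and turns go in units of 0.2 rad. That gives: -0.01 m is -10, 0.12 rad is 0.6.

Request:
{"name": "nudge_tcp", "arguments": {"ticks": [[0,0,0,-10,0.6],[0,0,0,-10,0.6],[0,0,0,-10,0.6],[0,0,0,-10,0.6],[0,0,0,-10,0.6],[0,0,0,-10,0.6],[0,0,0,-10,0.6],[0,0,0,-10,0.6],[0,0,0,-10,0.6],[0,0,0,-10,0.6],[0,0,0,-10,0.6],[0,0,0,-10,0.6]]}}

```text
clock: 1.15
ee_pos: [0.158, 0.6302, 0.3514]
ee_rot: [0.748, 0.663, -0.0, 0.0]
contact_force: [-0.2, 0.4, 0.1]
width: 0.0001
grip_force: 0.0
```

Request:
{"name": "nudge_tcp", "arguments": {"ticks": [[0,0,0,0,0.6],[0,0,0,0,0.615],[0,0,0,0,0]]}}

```text
clock: 1.4
ee_pos: [0.1579, 0.6304, 0.3511]
ee_rot: [0.823, 0.568, -0.0, 0.0]
contact_force: [0.2, 0.8, -0.2]
width: -0.0003
grip_force: 0.0
```

Add to h.py:
```python
FP=[.5734,.0375,5.9215]
def tool():
    from bench import manip
    from scipy.spatial.transform import Rotation as R
    o=manip.get_obs(); return o,np.array(o["ee_pos"]),R.from_quat(o["ee_rot"]).as_matrix()
def goto(P):  # fixture point -> tool-axis displacement
    o,e,M=tool(); return (M.T@(fix(FP,P)[0]-e)).round(4)
def infix():
    o,e,M=tool(); c,s=np.cos(FP[2]),np.sin(FP[2]); v=e-[FP[0],FP[1],0]
    return np.array([c*v[0]+s*v[1],-s*v[0]+c*v[1],e[2]]).round(4),(M[:2,:2].T@np.array([[c,-s],[s,c]])).round(3),o["joints"].round(2)
```

Run:
```python
from h import *
from bench import manip
import cv2
print(infix()); print(goto([0,.075,.25]))
d=pickle.load(open("cams.pkl","rb"));c=d["scene"];W=np.array(c["world_to_cam"])
for z in(0,.15):
  for u in((363,305),(395,384),(460,278),(512,325),(306,190),(325,215)):
    from scipy.optimize import fsolve
    print(z,u,fsolve(lambda q:proj(c,[q[0],q[1],z])-u,[.5,.3]).round(3))
c=manip.camera("scene");cv2.imwrite("pics/scene2.png",cv2.resize(c["frame"][158:308,180:340,::-1],None,fx=4,fy=4,interpolation=cv2.INTER_CUBIC))
```

```text
(array([-0.5984,  0.4075,  0.3511]), array([[ 0.,  1.],
       [ 1., -0.]]), array([-1.64,  0.46,  0.37,  1.41, -0.17,  1.31, -1.63]))
[-0.3323  0.5985  0.1014]
0 (363, 305) [0.539 0.35 ]
0 (395, 384) [0.619 0.483]
0 (460, 278) [0.335 0.464]
0 (512, 325) [0.352 0.587]
0 (306, 190) [0.401 0.066]
0 (325, 215) [0.424 0.149]
0.15 (363, 305) [0.6   0.352]
0.15 (395, 384) [0.665 0.461]
0.15 (460, 278) [0.434 0.445]
0.15 (512, 325) [0.448 0.545]
0.15 (306, 190) [0.488 0.121]
0.15 (325, 215) [0.506 0.188]
```

View pics/scene2.png

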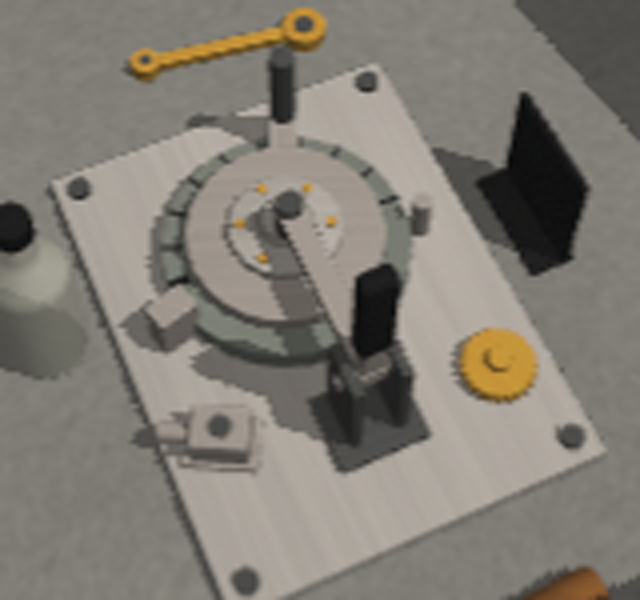

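Run:
```python
from h import *
import cv2
d=pickle.load(open("cams.pkl","rb"))
out=[]
for n,(x,y) in {"scene":(212,165),"side":(205,188)}.items():
    s=6; f=cv2.resize(d[n]["frame"][y:y+92,x:x+ (75 if n=='scene' else 95) if n!='scene' else x+80,::-1],None,fx=s,fy=s,interpolation=cv2.INTER_CUBIC)
    s=f.shape[1]/(80 if n=='scene' else 95)
    def dot(P,col):
        u=(proj(d[n],fix(FP,P))[0]-[x,y]+.5)*s-.5; cv2.circle(f,tuple(int(v) for v in u),2,col,-1)
    for k in range(10):
        a=-k*np.pi/9; dot([.071*np.cos(a),.071*np.sin(a),.029],(0,0,255))
        if k in(5,6): dot([.084*np.cos(a),.084*np.sin(a),.102],(255,0,0)); dot([.096*np.cos(a),.096*np.sin(a),.042],(255,0,0))
    for a in np.arange(0,6.28,.2): dot([.06*np.cos(a),.06*np.sin(a),.042],(0,255,0))
    dot([0,0,.058],(0,255,255))
    out.append(f)
w=np.hstack(out); w=cv2.resize(w,None,fx=795/w.shape[1],fy=795/w.shape[1]); print(w.shape); cv2.imwrite("pics/ov.png",w)
```

```text
(418, 795, 3)
```

View pics/ov.png

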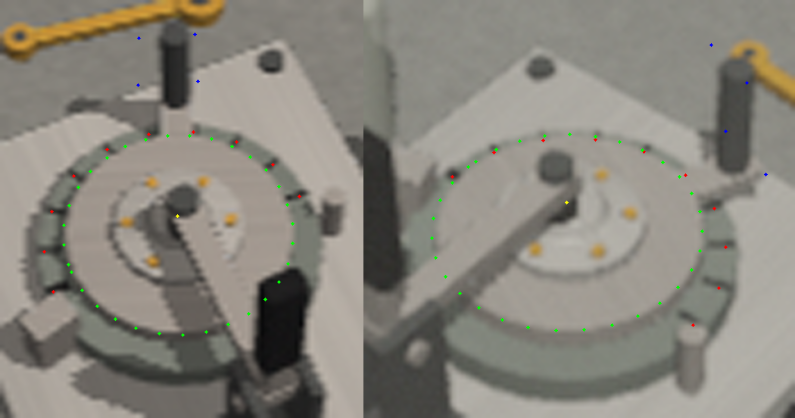

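The red tick dots line up with the ticks on the drum, so the fixture pose is good. The post reads about 5.6 clicks, so the shut clamp is probably holding the dial by friction. I'll move over to the handle now.

Scaled: -0.0166 m is -16.6, 0.03 m is 30.

Request:
{"name": "nudge_tcp", "arguments": {"ticks": [[0,-16.6,30,0,0],[0,-16.6,30,0,0],[0,-16.6,30,0,0],[0,-16.6,30,0,0],[0,-16.6,30,0,0],[0,-16.6,30,0,0],[0,-16.6,30,0,0],[0,-16.6,30,0,0],[0,-16.6,30,0,0],[0,-16.6,30,0,0]]}}

```text
clock: 2.28
ee_pos: [0.3817, 0.3683, 0.3513]
ee_rot: [0.82, 0.572, -0.0, -0.0]
contact_force: [0.5, 0.6, 0.4]
width: -0.0003
grip_force: 0.0
```

Request:
{"name": "nudge_tcp", "arguments": {"ticks": [[0,-16.6,30,0,0],[0,-16.6,30,0,0],[0,-16.6,30,0,0],[0,-16.6,30,0,0],[0,-16.6,30,0,0],[0,-16.6,30,0,0],[0,-16.6,30,0,0],[0,-16.6,30,0,0],[0,-16.6,30,0,0],[0,-16.6,30,0,0],[0,0,0,0,0]]}}

```text
clock: 3.2
ee_pos: [0.6066, 0.1013, 0.3512]
ee_rot: [0.823, 0.568, -0.001, 0.003]
contact_force: [-0.7, -0.7, -0.1]
width: -0.0003
grip_force: 0.0
```

```bash
python3 -c "
from h import *
print(infix(),goto([0,.075,.145]))"
```

```text
(array([0.0085, 0.0714, 0.3512]), array([[ 0.001,  1.   ],
       [ 1.   , -0.001]]), array([-0.7 ,  0.43,  0.65,  1.52, -0.26,  1.28, -0.38])) [ 0.0044 -0.0092  0.2061]
```

Scaled: 0.025 m is 25, 0.011 m is 11.

Request:
{"name": "nudge_tcp", "arguments": {"ticks": [[0,0,-1,25,0],[0,0,-1,25,0],[0,0,-1,25,0],[0,0,-1,25,0],[0,0,-1,25,0],[0,0,-1,25,0],[0,0,-1,25,0],[0,0,-1,11,0],[0,0,0,0,0],[0,0,0,0,0]]}}

```text
clock: 4.03
ee_pos: [0.5964, 0.1121, 0.1656]
ee_rot: [0.821, 0.571, -0.0, -0.0]
contact_force: [0.3, 0.8, 1.3]
width: -0.0001
grip_force: 0.0
```

Request:
{"name": "nudge_tcp", "arguments": {"ticks": [[0,9,0,0,0],[0,9,0,0,0],[0,9,0,0,0],[0,7,0,1,0],[0,7,0,1,0],[0,7,0,1,0],[0,7,0,2,0],[0,7,0,3,0],[0,6,0,3,0],[0,6,0,3,0],[0,6,0,4,0]]}}

```text
clock: 4.95
ee_pos: [0.6243, 0.1876, 0.1468]
ee_rot: [0.822, 0.57, -0.0, -0.0]
contact_force: [-1.1, -0.8, -0.7]
width: 0.0
grip_force: 0.3
```

```bash
python3 -c "
from h import *
print(infix())"
```

```text
(array([-0.0055,  0.1584,  0.1468]), array([[-0.004,  1.   ],
       [ 1.   ,  0.004]]), array([-0.72,  0.69,  0.53,  1.62, -0.41,  0.94, -0.4 ]))
```

Scaled: 0.006 m is 6, 0.005 m is 5.

Request:
{"name": "nudge_tcp", "arguments": {"ticks": [[0,6,0,5,0],[0,6,0,5,0],[0,6,0,6,0],[0,6,0,6,0],[0,0,0,0,0],[0,0,0,0,0],[0,0,0,0,0]]}}

```text
clock: 5.53
ee_pos: [0.6329, 0.2091, 0.1254]
ee_rot: [0.822, 0.57, -0.0, 0.0]
contact_force: [1.6, 0.5, -0.4]
width: 0.0002
grip_force: 0.0
```

```bash
python3 -c "
from h import *
print(infix())
from bench import manip
import cv2
a=manip.camera('scene')['frame'][158:308,180:340];b=manip.camera('side')['frame'][180:330,145:305]
cv2.imwrite('pics/s3.png',cv2.resize(np.hstack([a,b])[:,:,::-1],None,fx=2.5,fy=2.5,interpolation=cv2.INTER_CUBIC))"
```

```text
(array([-0.0051,  0.1816,  0.1254]), array([[-0.003,  1.   ],
       [ 1.   ,  0.003]]), array([-0.73,  0.74,  0.52,  1.59, -0.43,  0.93, -0.42]))
```

View pics/s3.png

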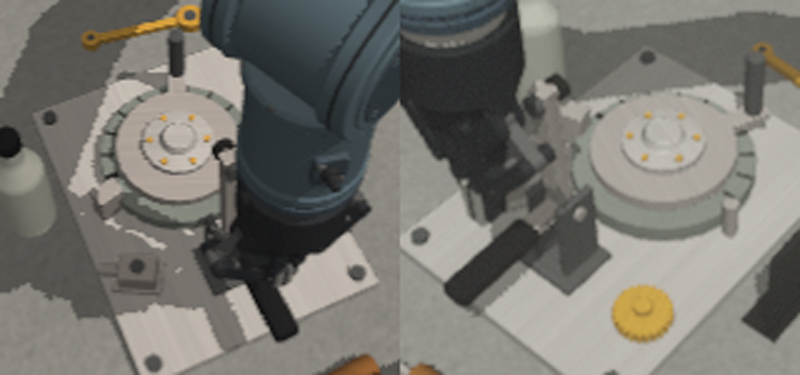

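The clamp is fully back: the arm stands upright and the handle lies toward +y. The post is still at about scene (251,173). I'll lift and move over the post with the fingers open.

Scaled: -0.03 m is -30, -0.02 m is -20.

Request:
{"name": "nudge_tcp", "arguments": {"ticks": [[0,0,0,-20,0],[0,0,0,-30,0],[0,0,0,-30,0],[0,0,0,-30,0],[0,0,0,-30,0],[0,0,0,0,0]]}}

```text
clock: 6.13
ee_pos: [0.6362, 0.2094, 0.2726]
ee_rot: [0.822, 0.57, 0.005, 0.001]
contact_force: [1.4, -0.9, 0.2]
width: 0.0
grip_force: 0.0
```

Request:
{"name": "nudge_tcp", "arguments": {"ticks": [[0.085,-29,-3,0,0],[0.085,-29,-3,0,0],[0.085,-29,-3,0,0],[0.085,-29,-3,0,0],[0.085,-29,-3,0,0],[0.085,-29,-3,0,0],[0.085,-29,-3,0,0],[0.085,-29,-3,0,0],[0.085,-29,-3,0,0],[0.085,0,0,0,0],[0.085,0,0,0,0]]}}

```text
clock: 7.05
ee_pos: [0.5154, -0.0274, 0.2658]
ee_rot: [0.823, 0.568, 0.001, -0.0]
contact_force: [0.7, 1.0, 1.0]
width: 0.0847
grip_force: 0.0
```

```bash
python3 -c "
from h import *
print(infix(),goto([-.0323,-.0775,.07]))
from bench import manip
import cv2
a=manip.camera('wrist');cv2.imwrite('pics/w4.png',a['frame'][:,:,::-1])
P=[[.084*np.cos(k*.349),-.084*np.sin(k*.349),.102] for k in (5,5.63,6)]
print(proj(a,fix(FP,P)).round(0))
b=manip.camera('side');cv2.imwrite('pics/side4.png',b['frame'][:,:,::-1]);print(proj(b,fix(FP,P)).round(1))"
```

```text
(array([-0.0313, -0.0812,  0.2658]), array([[ 0.,  1.],
       [ 1., -0.]]), array([-0.59,  0.31,  0.69,  1.88, -0.23,  1.03, -0.17])) [ 0.0035 -0.0012  0.1958]
[[274. 180.]
 [255. 174.]
 [245. 169.]]
[[281.1 197.6]
 [286.6 202.6]
 [289.  205.9]]
```

View pics/w4.png

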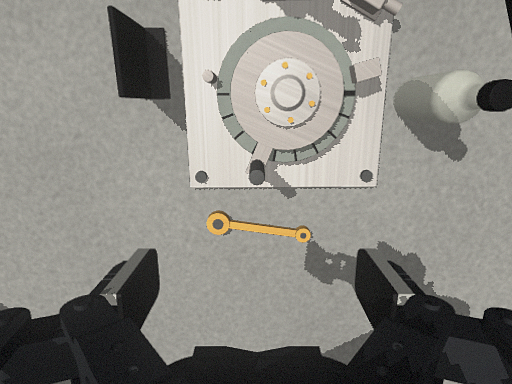

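The wrist view shows the post top near (256,178), between ticks 5 and 6. The fingers straddle it, so I'll go down and cage it.

Scaled: 0.03 m is 30, 0.02 m is 20.

Request:
{"name": "nudge_tcp", "arguments": {"ticks": [[0.085,4,-1,15,0],[0.085,0,0,30,0],[0.085,0,0,30,0],[0.085,0,0,30,0],[0.085,0,0,30,0],[0.085,0,0,30,0],[0.085,0,0,20,0],[0.085,0,0,11,0],[0.085,0,0,0,0],[0.085,0,0,0,0]]}}

```text
clock: 7.98
ee_pos: [0.517, -0.021, 0.0695]
ee_rot: [0.821, 0.57, -0.0, 0.0]
contact_force: [0.4, 0.3, 0.3]
width: 0.0847
grip_force: 0.0
```

Request:
{"name": "nudge_tcp", "arguments": {"ticks": [[0.022,0,0,0,0],[0.022,0,0,0,0],[0.022,0,0,0,0],[0.022,0,0,0,0],[0.022,0,0,0,0],[0.022,0,0,0,0]], "force": 20}}

```text
clock: 8.48
ee_pos: [0.5167, -0.0213, 0.0696]
ee_rot: [0.822, 0.57, 0.0, 0.0]
contact_force: [-0.3, 0.1, 0.4]
width: 0.022
grip_force: 0.0
```

```bash
python3 -c "
from h import *
print(infix())
th=np.arange(1.965,.9,-.1);print(np.c_[th,.084*np.cos(th),-.084*np.sin(th)].round(4))"
```

```text
(array([-0.0323, -0.0751,  0.0696]), array([[-0.004,  1.   ],
       [ 1.   ,  0.004]]), array([-0.43,  0.61,  0.5 ,  2.02, -0.49,  0.63,  0.04]))
[[ 1.965e+00 -3.230e-02 -7.760e-02]
 [ 1.865e+00 -2.440e-02 -8.040e-02]
 [ 1.765e+00 -1.620e-02 -8.240e-02]
 [ 1.665e+00 -7.900e-03 -8.360e-02]
 [ 1.565e+00  5.000e-04 -8.400e-02]
 [ 1.465e+00  8.900e-03 -8.350e-02]
 [ 1.365e+00  1.720e-02 -8.220e-02]
 [ 1.265e+00  2.530e-02 -8.010e-02]
 [ 1.165e+00  3.320e-02 -7.720e-02]
 [ 1.065e+00  4.070e-02 -7.350e-02]
 [ 9.650e-01  4.780e-02 -6.910e-02]]
```

Request:
{"name": "nudge_tcp", "arguments": {"ticks": [[0.022,-3,4,0,0],[0.022,-2,4,0,0],[0.022,-1,4,0,0],[0.022,-1,4,0,0],[0.022,-1,4,0,0],[0.022,0,4,0,0],[0.022,0,4,0,0],[0.022,0,4,0,0],[0.022,0,4,0,0]]}}

```text
clock: 9.23
ee_pos: [0.5455, -0.0421, 0.0686]
ee_rot: [0.822, 0.57, -0.002, -0.001]
contact_force: [-4.1, -1.2, -0.5]
width: 0.0218
grip_force: 1.6
```

Request:
{"name": "nudge_tcp", "arguments": {"ticks": [[0.022,0,4,0,0],[0.022,0,4,0,0],[0.022,1,4,0,0],[0.022,1,4,0,0],[0.022,1,4,0,0],[0.022,1,4,0,0],[0.022,1.5,4,0,0],[0.022,1.5,4,0,0],[0.022,2,4,0,0],[0.022,1,2,0,0],[0.022,0,0,0,0],[0.022,0,0,0,0]]}}

```text
clock: 10.23
ee_pos: [0.5873, -0.0453, 0.0696]
ee_rot: [0.822, 0.57, 0.001, 0.0]
contact_force: [-0.7, 0.3, -0.0]
width: 0.0219
grip_force: 0.0
```

```bash
python3 -c "
from h import *
print(infix(),goto([.042,-.0727,.07]))
from bench import manip
import cv2
a=manip.camera('scene')['frame'][150:270,200:330];b=manip.camera('side')['frame'][180:300,185:315]
cv2.imwrite('pics/s5.png',cv2.resize(np.hstack([a,b])[:,:,::-1],None,fx=3,fy=3,interpolation=cv2.INTER_CUBIC))"
```

```text
(array([ 0.0423, -0.0725,  0.0696]), array([[-0.004,  1.   ],
       [ 1.   ,  0.004]]), array([-0.36,  0.71,  0.5 ,  1.83, -0.49,  0.73,  0.05])) [-0.0002 -0.0003 -0.0004]
```

View pics/s5.png

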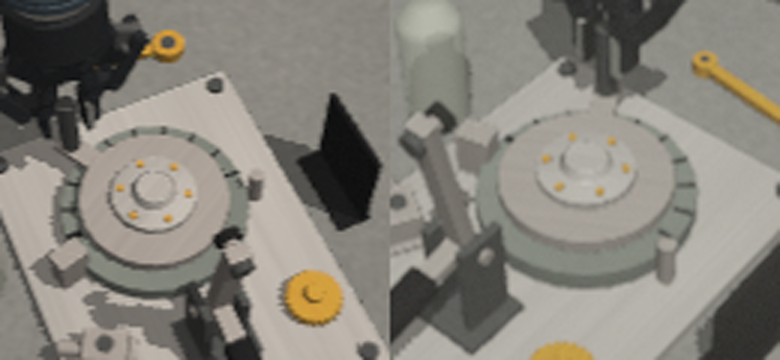

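Request:
{"name": "nudge_tcp", "arguments": {"ticks": [[0.085,0,0,0,0],[0.085,0,0,0,0],[0.085,0,0,0,0],[0.085,0,0,0,0],[0.085,0,0,0,0],[0.085,0,0,-20,0],[0.085,0,0,-30,0],[0.085,0,0,-40,0],[0.085,0,0,-40,0],[0.085,0,0,-40,0],[0.085,0,0,-30,0],[0.085,0,0,0,0]]}}

```text
clock: 11.33
ee_pos: [0.59, -0.0465, 0.276]
ee_rot: [0.822, 0.57, 0.005, 0.003]
contact_force: [1.0, -0.6, -0.7]
width: 0.0854
grip_force: 0.0
```

```bash
python3 -c "
from h import *
print(infix())
from bench import manip
import cv2
c={n:manip.camera(n) for n in('scene','side','wrist')}
pickle.dump(c,open('cams2.pkl','wb'))
P=np.vstack([fix(FP,[[.084*np.cos(k*.349),-.084*np.sin(k*.349),.102]]) for k in (2.5,3,3.5)])
T=[]
for n,(x,y) in dict(scene=(200,150),side=(215,160),wrist=(190,40)).items():
  print(n,(proj(c[n],P)-[x,y]).round(1).tolist(),'crop');f=c[n]['frame'][y:y+80,x:x+80] if n!='wrist' else c[n]['frame'][40:220,190:370]
  T.append(cv2.resize(f,(260,260),interpolation=cv2.INTER_CUBIC))
cv2.imwrite('pics/s6.png',np.hstack(T)[:,:,::-1])"
```

```text
(array([ 0.0452, -0.0727,  0.276 ]), array([[-0.003,  1.   ],
       [ 1.   ,  0.003]]), array([-0.48,  0.44,  0.66,  1.69, -0.3 ,  1.1 , -0.09]))
scene [[17.8, 38.6], [21.3, 34.1], [25.7, 30.2]] crop
side [[34.4, 28.2], [41.5, 28.6], [48.3, 29.7]] crop
wrist [[78.3, 128.7], [65.7, 137.3], [52.0, 143.5]] crop
```

View pics/s6.png

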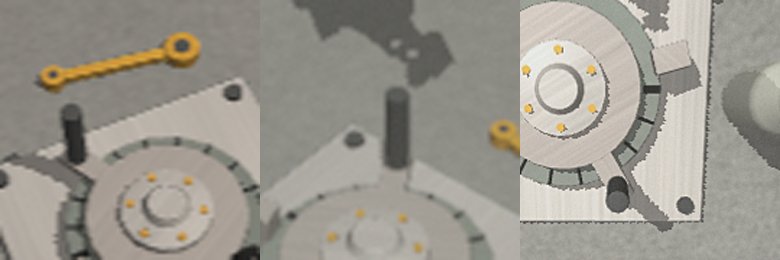

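The post top matches the click 3 projections: scene (21.9,33.8) against (21.3,34.1), side (42.2,29.2) against (41.5,28.6). Next I'll shut the fingers and go behind the raised clamp arm.

Scaled: 0.028 m is 28, 0.025 m is 25.

Request:
{"name": "nudge_tcp", "arguments": {"ticks": [[0,25,-4.5,0,0],[0,25,-4.5,0,0],[0,25,-4.5,0,0],[0,25,-4.5,0,0],[0,25,-4.5,0,0],[0,25,-4.5,0,0],[0,25,-4.5,0,0],[0,25,-4.5,0,0],[0,25,-4.5,0,0],[0,28,-4.5,0,0],[0,0,0,0,0],[0,0,0,0,0]]}}

```text
clock: 12.48
ee_pos: [0.6317, 0.2094, 0.2665]
ee_rot: [0.821, 0.571, -0.002, -0.001]
contact_force: [0.2, -0.5, -0.6]
width: 0.0001
grip_force: 0.0
```

Request:
{"name": "nudge_tcp", "arguments": {"ticks": [[0,0,0,20,0],[0,0,0,30,0],[0,0,0,30,0],[0,0,0,26,0],[0,0,0,0,0],[0,0,0,0,0]]}}

```text
clock: 12.98
ee_pos: [0.6317, 0.2054, 0.1617]
ee_rot: [0.822, 0.569, -0.002, -0.0]
contact_force: [-0.7, -0.6, 1.3]
width: 0.0
grip_force: 0.0
```

```bash
python3 -c "
from h import *
print(infix(),goto([0,.148,.163]))"
```

```text
(array([-0.0049,  0.1777,  0.1617]), array([[-0.002,  1.   ],
       [ 1.   ,  0.002]]), array([-0.74,  0.7 ,  0.55,  1.57, -0.41,  0.99, -0.43])) [-0.0297  0.0048 -0.0012]
```

Request:
{"name": "nudge_tcp", "arguments": {"ticks": [[0,-10,5,0,0],[0,-10,0,0,0],[0,-10,0,0,0],[0,-8,0,0,0],[0,-8,0,0,0],[0,-8,0,0,0],[0,-7,0,0,0],[0,-7,0,2,0],[0,-7,0,2,0],[0,-6,0,2,0],[0,-6,0,2,0]]}}

```text
clock: 13.9
ee_pos: [0.6067, 0.1233, 0.1549]
ee_rot: [0.822, 0.57, -0.0, -0.0]
contact_force: [1.0, 0.0, 0.8]
width: 0.0004
grip_force: 0.4
```

Request:
{"name": "nudge_tcp", "arguments": {"ticks": [[0,-6,0,3,0],[0,-5,0,3,0],[0,-5,0,3,0],[0,-5,0,3,0],[0,-6,0,4,0],[0,-5,0,4,0],[0,0,0,0,0],[0,0,0,0,0],[0,0,0,0,0]]}}

```text
clock: 14.65
ee_pos: [0.5961, 0.0943, 0.1353]
ee_rot: [0.822, 0.57, 0.0, -0.0]
contact_force: [-0.3, -0.0, 0.0]
width: -0.0001
grip_force: 0.0
```

```bash
python3 -c "
from h import *
print(infix())"
```

```text
(array([0.0012, 0.0611, 0.1353]), array([[-0.004,  1.   ],
       [ 1.   ,  0.004]]), array([-0.61,  0.63,  0.54,  1.77, -0.41,  0.86, -0.25]))
```

Now I'll lift clear and check.

Request:
{"name": "nudge_tcp", "arguments": {"ticks": [[0,0,0,-20,0],[0,0,0,-30,0],[0,0,0,-40,0],[0,0,0,-40,0],[0,0,0,-40,0],[0,0,0,-30,0],[0,0,-30,0,0],[0,0,-40,0,0],[0,0,-40,0,0],[0,0,-40,0,0],[0,0,0,0,0],[0,0,0,0,0]]}}

```text
clock: 15.65
ee_pos: [0.4539, 0.1482, 0.3358]
ee_rot: [0.82, 0.572, 0.001, -0.001]
contact_force: [0.3, -1.1, 0.1]
width: 0.0
grip_force: 0.0
```

```bash
python3 -c "
from h import *
print(infix())
from bench import manip
import cv2
c={n:manip.camera(n) for n in('scene','side')}
P=np.vstack([fix(FP,[[.084*np.cos(k*.349),-.084*np.sin(k*.349),.102]]) for k in (2.7,3,3.3)]+[fix(FP,[[0,.115,.18]])])
T=[]
for n,(x,y) in dict(scene=(180,150),side=(170,165)).items():
  print(n,((proj(c[n],P)-[x,y]+.5)*3-.5).round(1).tolist());T.append(cv2.resize(c[n]['frame'][y:y+150,x:x+130],None,fx=3,fy=3,interpolation=cv2.INTER_CUBIC))
cv2.imwrite('pics/s7.png',np.hstack(T)[:,:,::-1])"
```

```text
(array([-0.1509,  0.0613,  0.3358]), array([[-0.008,  1.   ],
       [ 1.   ,  0.008]]), array([-0.98,  0.13,  0.64,  1.88, -0.09,  1.16, -0.66]))
scene [[118.3, 111.3], [125.0, 103.4], [132.6, 96.1], [282.1, 234.0]]
side [[247.8, 70.8], [260.4, 71.8], [272.8, 73.6], [100.8, 161.9]]
```

View pics/s7.png

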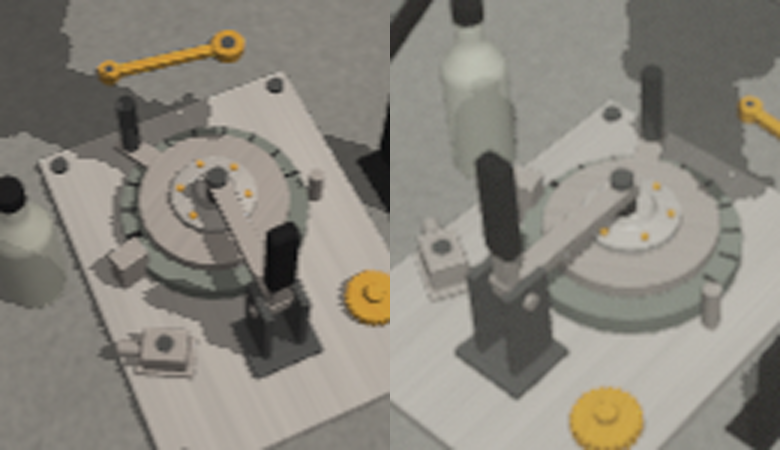

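The clamp is shut, with the handle upright at scene (282,231). The post is at scene (125,102) and side (262,71), which is click 3. I'll hand it in.

```bash
python3 -c "
from bench import manip
print(manip.finish_job())"
```

```text
the job is handed in; nothing more can be done
None
```

Job handed in at about 16 s: the last pictures show the dial at click 3, the clamp shut on the cover and the arm clear; no loose part looked moved, though the screwdriver was out of that last view and the hand-in returned no verdict.

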